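# Size a homogeniser pestle in the ring gauge

## Robot

A 7-joint arm with a two-finger parallel gripper is mounted at the origin on a cart in front of the work surface, level with it; the furniture and walls round the work are solid. World frame = base frame: x ahead of the robot, y to its left, z up, the work surface at z = 0. Lengths are in m, angles in rad, forces in N, time in s.
With the tool pointing down it reaches from about 0.35 to 0.9 m from the base axis. Payload 8.1 kg.
Tool frame: the origin (TCP) lies at the centre of the arm's flange, where the gripper is bolted on; the fingertips stand 178 mm ahead of it and the grasp point (between the pads) lies 159 mm ahead of it; x points along the fingers, z is the direction in which the jaws open and shut, and the axes are right-handed (so a half turn about x gives the same grasp; the last joint's range is limited). The gripper opens to 92 mm and grips with 3 to 60 N. Pads are 19 mm wide; open, the fingers measure 130 mm over their backs; the gripper's body (75 mm by 190 mm) begins 47 mm behind the grasp point.
Start: joints at [-1.449, 0.434, 0.025, 1.573, -0.012, 1.134, -0.075], TCP at [0.139, 0.609, 0.405] pointing down, gripper open.
Joint ranges: [-2.62, 2.62], [-0.44, 2.09], [-1.27, 1.32], [0.08, 2.57], [-1.32, 4.46], [0.12, 2], [-2.74, 2.74]. Speed limits (rad/s): [2.22, 2.22, 3.01, 3.01, 3.14, 3.14, 3.14].

## Interface

Orientations are given as a rotation vector (axis times angle).
In Python, from cell import arm, get_image, search_frame, pinpoint gives the robot as it stands.
- The arm moves only by the tool arm_command, never from a script. Its argument "motion" is a list of rows, each a list of 7 numbers: the finger opening in mm, from 0 to 91.8, then the shift along the tool's x, y, z in mm, then the turn, a rotation vector about the tool's x, y, z in degrees. In form: [[fingers, x, y, z, ax, ay, az], ...]. A call has 1 to 5 rows; each row shifts and turns the commanded pose from where the row before left it, along the tool's axes as they then stand; what a row does not reach is not made up. A row lasts 1/8 s, in which the tool goes at most 62.5 mm and 10.7 degrees, less where a joint would pass 70% of its speed; a pose out of reach is approached as far as the arm can. A call with a gripper value outside its range is refused whole. The fingers move at their own pace and stop on an object; "newtons" is the grip in N (left out, the last holds). Time passes only in rows, so rows that do not move let the fingers close. It gives the time, the measured TCP pose, the force and the opening at its end, in the units of the state.
- arm.observe(): the state, without advancing time (a new reading comes with each control period).
- get_image(name): name is "scene" or "top"; returns a dict with "frame" (384x512x3 uint8, red, green, blue), "range_z" (384x512 float32, m along the optical axis (not along the pixel's ray), 0 where there is no reading), "K" (3x3 intrinsics, pixels), "origin" and "rotation" of the camera in the world. Camera axes: x right, y down, z forward; pixel columns grow to the right and rows downward; lengths in m; the calibration is good to about 2 mm. A picture is of the moment at which its call begins.
- arm.sign_off(): hands the job in, once; it reports no verdict.
Trained networks look in the newest picture that a camera, given by its name, has taken for a name from the list of things; names that differ only in an ending like _2 or _b are one class to them, and where a whole thing is asked for, a point or a joint stands for the part that bears it (a point fixed in the world has none). Each returns a list of dicts, best first, with "p" (0 to 1); they miss things now and then, are a little off and sometimes report something else, mostly with a low value. They report only what shows in the picture. A call takes as long as a camera call. They do not tell look-alikes from the thing itself.
- search_frame(camera, target): "point" ([x, y, z] in m, in world coordinates, good to about 4 mm: the middle of the surface that is visible of it).
- pinpoint(camera, target): "point" ([x, y, z] in m, in world coordinates, good to about 4 mm: a listed point, or the origin of a listed thing).
The state is a dict: "clock": time; "joints": joint angles; "dq": joint speeds; "joint_efforts": joint torques, N m; "position": TCP position; "ee_rot": TCP orientation; "force": force on the tool from outside, world axes, zero at the start; "ft_torque": the same for the moment, N m; "width": opening from 0.0 (shut) to 1.0 (fully open).
Only numpy, scipy, OpenCV 4.12 (cv2) and the standard library are available. Lean on these libraries where they do the work, as an engineer would, in place of code of your own. Each camera call takes 0.05 s, during which the arm holds its last target. There are 200 camera calls.

## Task

Size the thicker of the two homogeniser pestles: take it out of its holder and lower it, tapered nose first, down through the row of shrinking rings of the ring gauge until one ring is too small and stops it. Prove that it is really stopped by pressing it gently down on that sprung ring to about half of the spring's 12 mm travel (roughly 9 N) and keeping it there for a full second, never forcing it to the end of the travel; then let go and leave the pestle standing in the gauge, with the thin pestle and everything else where it was.

Things in the scene. Friction and masses are not known exactly. Their poses are not given: they have to be found in the camera images.
- thick_pestle: The pestle to size, upright in either socket of the holder: white plastic rod, 16 mm in diameter, with a dark steel grip (22 mm diameter) on top; 172 mm long, 0.10 to 0.16 kg. Origin at the centre of the lower end (nose), z along the rod to the grip, which spans z = 132 to 172 mm. The nose tapers evenly from 16 mm diameter at z = 7 mm to a 9 mm flat at z = 0.
- thin_pestle: The other pestle, not to be moved: same length and same grip, but the white rod is only 11 mm in diameter. Origin at the centre of its lower end face, z up along it. It stands loosely in the other socket, upright.
- holder: Fixed grey block, 56 mm (x) by 120 mm (y) by 55 mm high, with two vertical sockets, 18 mm wide and 45 mm deep, at y = +34 and -34 mm of its frame. Origin at the centre of its underside. A pestle stands with its nose 10 mm above the bench.
- gauge: Fixed ring gauge: grey base (105 x 80 x 12 mm) and a 12 mm steel post that carries four level steel rings, each 8 mm thick, on one vertical axis. Origin on the bench on the ring axis, z up; the post stands 46 mm from the axis at +x and is 136 mm high. The three upper rings are rigid: bores 27, 22, 18 mm, upper faces at z = 130, 110, 90 mm; the thick pestle passes them, with 1 mm of play in the third.
- gauge_mouth (a point): Centre of the upper face of the topmost ring (130 mm above the bench, on the ring axis).
- stop_ring (a joint): Travel of the lowest, sprung stop ring (bore 12.5 mm) in m: 0 up, 0.012 pressed to the end; 1.5 N per mm, pestle's weight about 1 mm; it springs back. Its clamp height varies and is not reported: at rest its upper face is 36 to 70 mm above the bench, so find it by feel. The thick pestle's nose rests 3.5 mm below that face.
- amber_bottle: Bystander: brown bottle, 52 mm in diameter, 114 mm high, origin at the centre of its underside.
- tube: Bystander: capped sample tube standing upright, 34 mm in diameter, 113 mm high, origin at the centre of its underside.
- vial: Bystander: small vial, 25 mm in diameter, 54 mm high, origin at the centre of its underside.
- wash_bottle: Bystander: wash bottle with a bent spout, 98 x 68 mm, 199 mm high, origin at the centre of its underside.
There are look-alikes about, which are no part of the job. There is more than one size of the gauge; the one meant has the size given above.

How it is judged:
By the outcome, as a careful person would: the job done as asked, in the order asked, and still so for the second after the job is handed in, with the robot touching nothing.
It also fails if it takes over 46 s, if anything falls off the work surface, if the arm or the gripper's body presses on something with over 40 N, if the wrist force passes 120 N, or if a joint passes its speed limit or range.

## Working session

There is one attempt and no reset: what is moved stays moved. The work goes in short steps, Python scripts to look and compute and a tool call to move; the robot and the scene stay as the last step left them, time stands still between calls to the robot, and variables do not carry over. Pictures are saved under pics/ and viewed, about 8 in all and at most 12, crops included, and the job is handed in when it is done.

Besides the shell and the picture viewer there is one more tool, called by a JSON object that holds its "api" and its "payload". arm_command: Moves the arm, as the interface text tells. Its arguments: {"type":"object","properties":{"motion":{"type":"array"},"newtons":{"type":"number"}},"required":["motion"]}

```bash
mkdir -p pics; ls; cat > h.py <<'E'
import numpy as np, cv2
from cell import arm, get_image, search_frame, pinpoint
def cloud(im):
    z=im["range_z"]; v,u=np.mgrid[:z.shape[0],:z.shape[1]]; K=im["K"]
    P=np.stack([(u-K[0,2])/K[0,0]*z,(v-K[1,2])/K[1,1]*z,z],-1)
    W=P@np.array(im["rotation"]).T+im["origin"]; W[z==0]=np.nan
    return W
def px(im,p):
    c=np.array(im["rotation"]).T@(np.array(p)-im["origin"]); q=im["K"]@c; return (q[:2]/q[2]).round().astype(int)
def save(im,n,box=None,s=1.5):
    f=im["frame"][...,::-1]
    if box: f=f[box[1]:box[3],box[0]:box[2]]
    cv2.imwrite("pics/"+n,cv2.resize(f,None,fx=s,fy=s,interpolation=cv2.INTER_CUBIC))
E
python3 - <<'E'
from h import *
for c in ["scene","top"]:
    im=get_image(c); save(im,c+"0.png"); print(c,np.round(im["origin"],3))
    for t in ["thick_pestle","thin_pestle","holder","gauge","gauge_mouth","stop_ring","amber_bottle","tube","vial","wash_bottle"]:
        r=pinpoint(c,t)[:4]
        print(t,[(np.round(d["point"],3).tolist(),round(d["p"],2),px(im,d["point"]).tolist()) for d in r])
print(arm.observe())
E
```

```text
pics
scene [-0.398 -0.577  0.77 ]Traceback (most recent call last):
  File "<stdin>", line 6, in <module>
  File "h.py", line 9, in px
    c=np.array(im["rotation"]).T@(np.array(p)-im["origin"]); q=im["K"]@c; return (q[:2]/q[2]).round().astype(int)
                                                               ~~~~~~~^~
ValueError: matmul: Input operand 1 does not have enough dimensions (has 0, gufunc core with signature (n?,k),(k,m?)->(n?,m?) requires 1)
```

```bash
sed -i 's/np.array(im\["rotation"\])/R(im)/' h.py; cat >> h.py <<'E'
def R(im):
    r=np.array(im["rotation"],float); return r if r.shape==(3,3) else cv2.Rodrigues(r)[0]
E
python3 - <<'E'
from h import *
for c in ["scene","top"]:
    im=get_image(c); save(im,c+"0.png"); print(c,np.round(im["origin"],3),im["rotation"])
    for t in ["thick_pestle","thin_pestle","holder","gauge","gauge_mouth","stop_ring","amber_bottle","tube","vial","wash_bottle"]:
        r=pinpoint(c,t)[:4]
        print(t,[(np.round(d["point"],3).tolist(),round(d["p"],2),px(im,d["point"]).tolist()) for d in r])
print(arm.observe())
E
```

```text
scene [-0.398 -0.577  0.77 ] [-1.90940085  1.04438644 -0.5567789 ]
thick_pestle []
thin_pestle []
holder [([0.476, 0.26, -0.003], 0.64, [192, 198])]
gauge [([0.483, -0.24, 0.001], 0.94, [335, 249])]
gauge_mouth [([0.451, -0.103, 0.13], 0.97, [286, 200]), ([0.487, -0.238, 0.09], 0.75, [338, 221]), ([0.469, 0.289, 0.012], 0.56, [183, 193])]Traceback (most recent call last):
  File "<stdin>", line 5, in <module>
ValueError: it knows: amber_bottle, gauge, gauge_mouth, holder, thick_pestle, thin_pestle, tube, vial, wash_bottle
```

View pics/scene0.png

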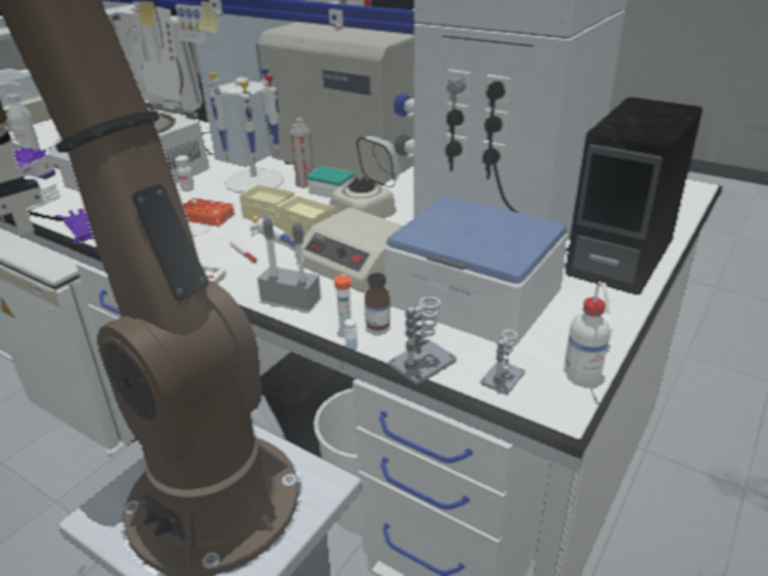

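```bash
python3 - <<'E'
from h import *
im=get_image("scene"); save(im,"crop_s.png",(150,130,350,270),4)
im=get_image("top"); save(im,"top0.png"); print(np.round(im["origin"],3),im["rotation"],im["K"][0,0])
for c in ["top","scene"]:
  for t in ["thick_pestle","thin_pestle","holder","gauge","gauge_mouth","tube","amber_bottle","vial"]:
    r=pinpoint(c,t)[:4]
    print(t,[(np.round(d["point"],3).tolist(),round(d["p"],2),px(im,d["point"]).tolist()) for d in r])
print(arm.observe())
E
```

```text
[ 0.288 -0.013  1.216] [-2.15175568  2.12258994 -0.16782508] 352.9038339294389
thick_pestle [([0.468, 0.287, 0.009], 0.67, [170, 191])]
thin_pestle [([0.453, -0.104, 0.13], 0.71, [286, 192]), ([0.482, 0.223, 0.009], 0.67, [188, 187])]
holder [([0.473, 0.257, 0.002], 0.58, [179, 190])]
gauge [([0.449, -0.1, -0.002], 0.92, [282, 198]), ([0.486, -0.238, -0.004], 0.8, [321, 188])]
gauge_mouth [([0.484, -0.239, 0.093], 0.82, [327, 184]), ([0.451, -0.103, 0.13], 0.64, [285, 192])]
tube [([0.452, 0.094, -0.004], 0.46, [226, 197])]
amber_bottle [([0.495, 0.041, -0.002], 0.68, [241, 185])]
vial [([0.41, 0.048, 0.0], 0.61, [239, 209])]
thick_pestle [([0.466, 0.291, 0.008], 0.66, [169, 191])]
thin_pestle []
holder [([0.478, 0.258, -0.001], 0.61, [179, 189])]
gauge [([0.485, -0.238, -0.004], 0.85, [321, 189]), ([0.451, -0.101, 0.001], 0.76, [282, 198])]
gauge_mouth [([0.486, -0.236, 0.091], 0.97, [325, 184]), ([0.449, -0.102, 0.134], 0.74, [285, 192]), ([0.409, 0.044, -0.0], 0.62, [240, 209])]
tube [([0.451, 0.09, 0.0], 0.79, [227, 197])]
amber_bottle [([0.497, 0.038, -0.0], 0.65, [242, 184])]
vial [([0.407, 0.046, -0.002], 0.67, [239, 210])]
{'clock': 1.3, 'joints': array([-1.44859905,  0.43451776,  0.02500068,  1.57322492, -0.01159583,
        1.13403754, -0.07512029]), 'dq': array([ 0.00106274,  0.00068148, -0.00034842,  0.00115688, -0.00012645,
        0.00098581, -0.00164416]), 'joint_efforts': array([-1.17032978e-03, -6.67659116e+01,  9.84903686e-01, -3.14802825e+01,
       -6.02791901e-02,  3.28558031e-02,  1.89343717e-05]), 'position': array([0.13934291, 0.60926096, 0.40472115]), 'ee_rot': array([-1.04197387,  1.30724046,  1.04190527]), 'force': array([ 0.32194585, -0.5468022 , -0.61976388]), 'ft_torque': array([-0.0137785 ,  0.08527132, -0.02196367]), 'width': 1.0004637350062688}
```

View pics/crop_s.png

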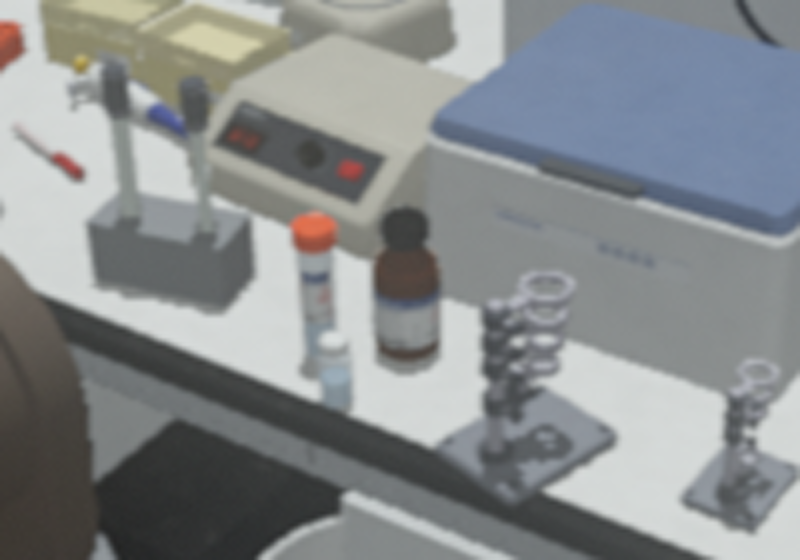

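View pics/top0.png

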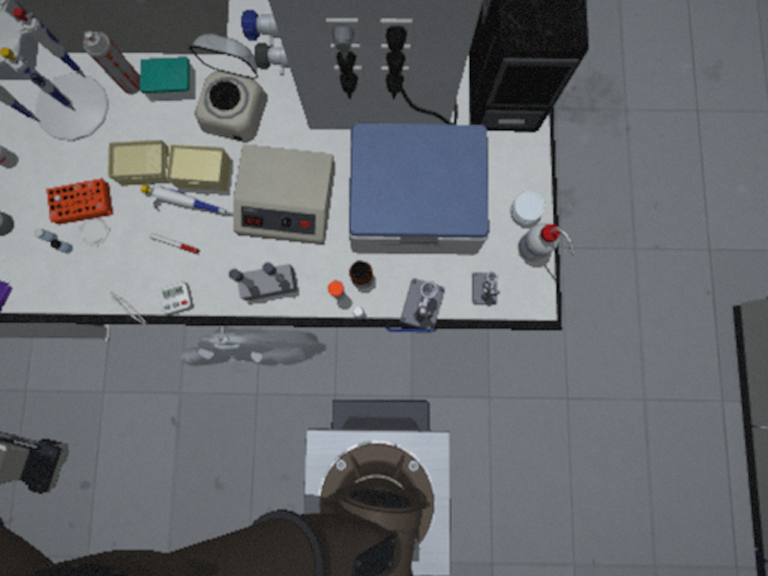

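```bash
python3 - <<'E'
from h import *
from scipy.spatial.transform import Rotation as Ro
from scipy.optimize import least_squares
def circ(P,r):
    f=lambda c:np.hypot(P[:,0]-c[0],P[:,1]-c[1])-r
    s=least_squares(f,P.mean(0)[:2],loss='soft_l1',f_scale=.002); return s.x.round(4),np.sqrt(np.mean(s.fun**2)).round(4)
for c in ["scene","top"]:
    im=get_image(c); W=cloud(im).reshape(-1,3); o=np.array(im["origin"])
    for n,xy in [("L",(.467,.289)),("R",(.482,.223))]:
        P=W[np.hypot(W[:,0]-xy[0],W[:,1]-xy[1])<.03]
        G=P[(P[:,2]>.146)&(P[:,2]<.19)]; T=P[(P[:,2]>.175)&(P[:,2]<.19)]
        Rd=P[(P[:,2]>.07)&(P[:,2]<.135)]
        d=np.array(xy)-o[:2]; lat=lambda Q:(Q[:,:2]-xy)@np.array([-d[1],d[0]])/np.hypot(*d)
        print(c,n,len(G),"fit",circ(G,.011) if len(G)>5 else 0,"top",T.mean(0).round(4) if len(T) else 0, "rod lateral sd, rng",lat(Rd).std().round(4) if len(Rd) else 0,len(Rd),"maxz",np.nanmax(P[:,2]).round(3))
    P=W[np.hypot(W[:,0]-.451,W[:,1]+.102)<.025]
    for a,b in [(.125,.135),(.105,.115),(.085,.095),(.03,.075)]:
        Q=P[(P[:,2]>a)&(P[:,2]<b)]; print("ring",a,len(Q),Q.mean(0).round(4) if len(Q) else 0, np.ptp(Q[:,:2],axis=0).round(3) if len(Q) else 0)
    H=W[(np.abs(W[:,2]-.055)<.004)&(np.hypot(W[:,0]-.475,W[:,1]-.257)<.08)]
    print("holder top",len(H),H.mean(0).round(4)); 
    if len(H)>10: print(cv2.minAreaRect(H[:,:2].astype(np.float32)*1000))
    for nm,x0,x1,y0,y1 in [("blue",.5,.8,-.25,.03),("stirrer",.5,.8,.06,.35)]:
        B=W[(W[:,0]>x0)&(W[:,0]<x1)&(W[:,1]>y0)&(W[:,1]<y1)&(W[:,2]>.02)]
        print(nm,"max z",np.percentile(B[:,2],99).round(3),"min x above .1:",np.percentile(B[B[:,2]>.1][:,0],1).round(3) if (B[:,2]>.1).any() else None)
s=arm.observe(); print(Ro.from_rotvec(s["ee_rot"]).as_matrix().round(3))
E
```

```text
scene L 89 fit (array([0.4674, 0.2887]), np.float64(0.0028)) top [0.465  0.2858 0.1796] rod lateral sd, rng 0.0045 95 maxz 0.183
scene R 94 fit (array([0.4816, 0.2223]), np.float64(0.0025)) top [0.4781 0.2194 0.1796] rod lateral sd, rng 0.0031 65 maxz 0.183
ring 0.125 68 [ 0.445  -0.104   0.1282] [0.038 0.036]
ring 0.105 34 [ 0.44   -0.1073  0.1083] [0.027 0.029]
ring 0.085 36 [ 0.4414 -0.1057  0.0882] [0.034 0.024]
ring 0.03 59 [ 0.4406 -0.1037  0.0653] [0.033 0.026]
holder top 325 [0.471  0.2503 0.0542]
((473.16851806640625, 254.2161102294922), (61.898746490478516, 122.10429382324219), 11.998590469360352)
blue max z 0.164 min x above .1: 0.542
stirrer max z 0.08 min x above .1: 0.554
top L 68 fit (array([0.47  , 0.2879]), np.float64(0.0035)) top [0.4685 0.286  0.1817] rod lateral sd, rng 0.0045 30 maxz 0.186
top R 66 fit (array([0.4837, 0.2211]), np.float64(0.0036)) top [0.4824 0.22   0.1821] rod lateral sd, rng 0.0032 15 maxz 0.187
ring 0.125 59 [ 0.4481 -0.1039  0.1303] [0.041 0.034]
ring 0.105 22 [ 0.4557 -0.1067  0.11  ] [0.035 0.022]
ring 0.085 14 [ 0.4542 -0.1068  0.0907] [0.027 0.019]
ring 0.03 21 [ 0.4444 -0.1021  0.0691] [0.034 0.023]
holder top 433 [0.4732 0.2495 0.0555]
((476.2477111816406, 253.71902465820312), (57.237545013427734, 119.7039794921875), 12.11648941040039)
blue max z 0.168 min x above .1: 0.549
stirrer max z 0.155 min x above .1: 0.559
[[ 0.    -0.975  0.223]
 [ 0.     0.223  0.975]
 [-1.    -0.     0.   ]]
```

{"api": "arm_command", "payload": {"motion": [[45,0,-40,-24,0,0,0],[45,0,-40,-24,0,0,0],[45,0,-40,-24,0,0,0],[45,0,-40,-24,0,0,0],[45,0,-40,-24,0,0,0]], "newtons": 30}}

```text
clock: 2.02
position: [0.3086, 0.4465, 0.4049]
ee_rot: [-1.042, 1.307, 1.042]
force: [0.2, 1.1, -0.3]
width: 0.514
```

{"api": "arm_command", "payload": {"motion": [[45,0,-40,-24,0,0,0],[45,0,-40,-24,0,0,0],[45,0,-40,-24,0,0,0],[45,0,-40,-24,0,0,0],[45,0,0,0,0,0,0]]}}

```text
clock: 2.65
position: [0.4449, 0.315, 0.405]
ee_rot: [-1.038, 1.309, 1.035]
force: [0.1, 0.1, -0.3]
width: 0.49
```

{"api": "arm_command", "payload": {"motion": [[45,0,-29,-21,0,0,0],[45,25,0,0,0,0,0],[45,0,0,0,0,0,0]]}}

```text
clock: 3.02
position: [0.4647, 0.2918, 0.3784]
ee_rot: [-1.042, 1.31, 1.043]
force: [0.9, 0.1, 0.1]
width: 0.49
```

```bash
python3 - <<'E'
from h import *
from scipy.spatial.transform import Rotation as Ro
im=get_image("scene"); save(im,"g1.png",(130,60,280,210),4)
s=arm.observe(); M=Ro.from_rotvec(s["ee_rot"]).as_matrix(); g=s["position"]+M[:,0]*.159
print(s["position"].round(4),g.round(4),M.round(3)); d=np.array([.4685,.288,.160])-g
print("tool mm",(M.T@d*1000).round(1), px(im,g))
E
```

```text
[0.4649 0.2923 0.3794] [0.4646 0.2922 0.2204] [[-0.002 -0.975  0.222]
 [-0.001  0.222  0.975]
 [-1.     0.001 -0.001]]
tool mm [60.4 -4.8 -3.2] [174 135]
```

View pics/g1.png

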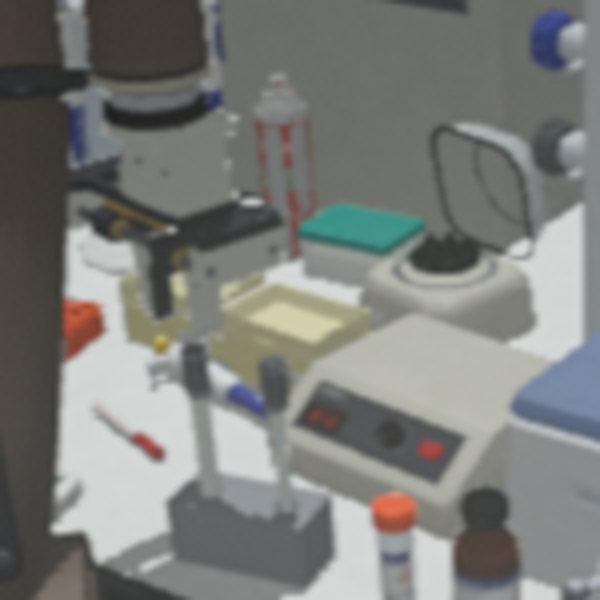

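The gripper is above the left (thick) pestle, its grip at crop (195,365). It sits about 5 mm off, so I correct that and descend.

{"api": "arm_command", "payload": {"motion": [[45,5,-5,-3,0,0,0],[45,20,0,0,0,0,0],[45,20,0,0,0,0,0],[45,15,0,0,0,0,0],[45,0,0,0,0,0,0]]}}

```text
clock: 3.7
position: [0.4697, 0.2874, 0.319]
ee_rot: [-1.042, 1.309, 1.042]
force: [0.5, 0.5, 0.2]
width: 0.49
```

{"api": "arm_command", "payload": {"motion": [[10,0,0,0,0,0,0],[10,0,0,0,0,0,0],[10,0,0,0,0,0,0],[10,0,0,0,0,0,0]], "newtons": 30}}

```text
clock: 4.2
position: [0.4701, 0.2877, 0.3203]
ee_rot: [-1.042, 1.306, 1.042]
force: [-0.3, -0.8, 3.1]
width: 0.237
```

{"api": "arm_command", "payload": {"motion": [[10,-10,0,0,0,0,0],[10,-25,0,0,0,0,0],[10,-35,0,0,0,0,0],[10,-40,0,0,0,0,0],[10,-40,0,0,0,0,0]]}}

```text
clock: 4.82
position: [0.4696, 0.287, 0.4714]
ee_rot: [-1.042, 1.308, 1.042]
force: [1.7, 0.2, -1.4]
width: 0.232
```

```bash
python3 - <<'E'
from h import *
from scipy.spatial.transform import Rotation as Ro
im=get_image("scene"); save(im,"g2.png",(130,60,280,210),4)
s=arm.observe(); M=Ro.from_rotvec(s["ee_rot"]).as_matrix(); g=s["position"]+M[:,0]*.159
print(s["position"].round(4),g.round(4),s["force"],s["width"],M.round(3))
np.save("W.npy",cloud(im))
for c in ["scene","top"]:
    im=get_image(c); W=cloud(im).reshape(-1,3)
    P=W[(np.hypot(W[:,0]-g[0],W[:,1]-g[1])<.02)]
    o=np.array(im["origin"])
    for a in np.arange(.14,.30,.02):
        Q=P[(P[:,2]>a)&(P[:,2]<a+.02)]
        if len(Q)>2: print(c,a.round(2),len(Q),Q.mean(0).round(4))
    for t in ["thick_pestle","thin_pestle"]: print(t,[(d["point"],d["p"]) for d in pinpoint(c,t)])
E
```

```text
[0.4705 0.2874 0.4769] [0.4713 0.2881 0.3179] [1.74602727 1.61656669 4.13641768] 0.23324747293925407 [[ 0.005 -0.975  0.223]
 [ 0.004  0.223  0.975]
 [-1.    -0.004  0.005]]
scene 0.16 15 [0.4653 0.2853 0.1732]
scene 0.18 34 [0.4648 0.2842 0.1903]
scene 0.2 32 [0.4648 0.2843 0.2105]
scene 0.22 32 [0.4645 0.2844 0.2303]
scene 0.24 33 [0.4649 0.2841 0.2495]
scene 0.26 37 [0.4647 0.2842 0.2694]
scene 0.28 33 [0.4645 0.2837 0.2897]
thick_pestle [([0.4654, 0.2892, 0.1656], 0.68)]
thin_pestle []
thick_pestle []
thin_pestle [([0.4855, 0.2219, 0.0061], 0.44), ([0.4758, 0.2563, 0.001], 0.21)]
```

View pics/g2.png

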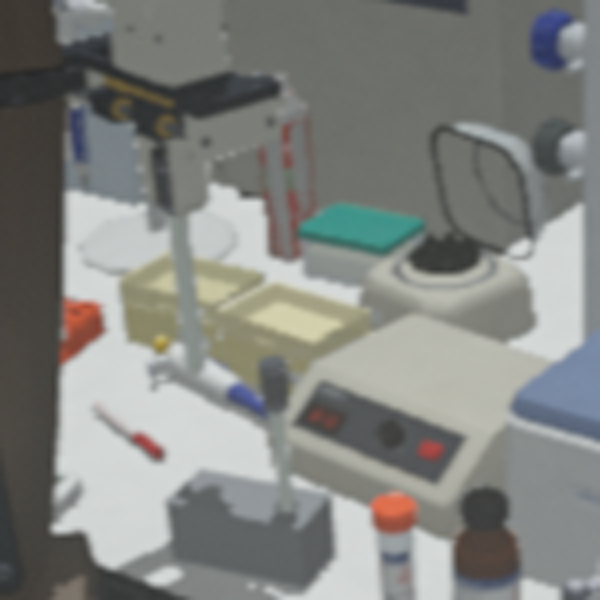

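{"api": "arm_command", "payload": {"motion": [[10,0,-7,-35,0,0,0],[10,0,-7,-40,0,0,0],[10,0,-7,-40,0,0,0],[10,0,-7,-40,0,0,0],[10,0,-7,-40,0,0,0]]}}

```text
clock: 5.8
position: [0.4601, 0.0882, 0.4688]
ee_rot: [-1.042, 1.309, 1.043]
force: [0.6, -0.3, -1.4]
width: 0.232
```

{"api": "arm_command", "payload": {"motion": [[10,0,-7,-40,0,0,0],[10,0,-7,-40,0,0,0],[10,0,-7,-40,0,0,0],[10,0,-7,-40,0,0,0],[10,0,-5,-30,0,0,0]]}}

```text
clock: 6.42
position: [0.4497, -0.1047, 0.4689]
ee_rot: [-1.04, 1.309, 1.042]
force: [0.0, -0.8, -0.8]
width: 0.235
```

{"api": "arm_command", "payload": {"motion": [[10,0,0,0,0,0,0],[10,0,0,0,0,0,0]]}}

```text
clock: 6.68
position: [0.4503, -0.1023, 0.4691]
ee_rot: [-1.041, 1.308, 1.043]
force: [0.3, 0.6, -0.9]
width: 0.239
```

```bash
cat > m.py <<'E'
from h import *
from scipy.spatial.transform import Rotation as Ro
from scipy.optimize import least_squares
s=arm.observe(); M=Ro.from_rotvec(s["ee_rot"]).as_matrix(); g=s["position"]+M[:,0]*.159
print(s["clock"],s["position"].round(4),g.round(4),s["force"].round(1),s["width"]); print(M.round(3))
for c in ["scene","top"]:
    im=get_image(c); W=cloud(im).reshape(-1,3); o=np.array(im["origin"])
    P=W[(np.hypot(W[:,0]-g[0],W[:,1]-g[1])<.02)]
    for a in np.arange(.14,.30,.03):
        Q=P[(P[:,2]>a)&(P[:,2]<a+.03)]
        if len(Q)>9:
            m=np.median(Q,0)[:2]; d=o[:2]-m; d/=np.hypot(*d); print(c,"rod axis",a.round(2),len(Q),(m-d*.0068).round(4))
    for t in ["gauge_mouth","gauge"]: print(t,[(np.round(d["point"],4),round(d["p"],2)) for d in pinpoint(c,t)])
    save(im,"m_%s_%d.png"%(c,int(s["clock"]*10)),tuple(np.r_[px(im,[.45,-.10,.17])-[50,60],px(im,[.45,-.10,.17])+[70,60]]),6)
E
python3 m.py; ls pics
```

```text
6.675 [ 0.4503 -0.1023  0.4691] [ 0.45   -0.1023  0.3101] [ 0.3  0.6 -0.9] 0.23863599964799004
[[-0.001 -0.975  0.223]
 [ 0.     0.223  0.975]
 [-1.     0.001  0.   ]]
scene rod axis 0.14 17 [ 0.4472 -0.1027]
scene rod axis 0.17 58 [ 0.4469 -0.1029]
scene rod axis 0.2 59 [ 0.4467 -0.1027]
scene rod axis 0.23 73 [ 0.4473 -0.1025]
scene rod axis 0.26 71 [ 0.4465 -0.1027]
scene rod axis 0.29 108 [ 0.4446 -0.0974]
gauge_mouth [(array([ 0.4874, -0.2397,  0.0899]), 0.86), (array([ 0.446 , -0.1047,  0.1289]), 0.81), (array([ 0.5598, -0.3607, -0.0027]), 0.22)]
gauge [(array([ 4.533e-01, -1.032e-01,  4.000e-04]), 0.81), (array([ 0.4843, -0.2387,  0.0012]), 0.64)]
gauge_mouth [(array([ 0.451 , -0.1032,  0.131 ]), 0.42)]
gauge [(array([ 0.4483, -0.1038, -0.002 ]), 0.65)]
crop_s.png
g1.png
g2.png
m_scene_66.png
m_top_66.png
scene0.png
top0.png
```

View pics/m_scene_66.png

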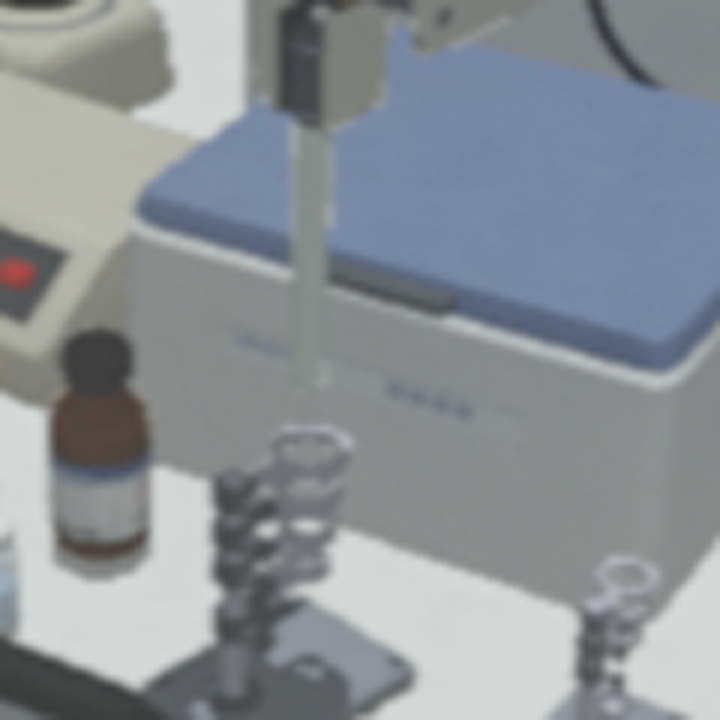

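The nose (crop 311,385) lies on the line to the top ring's centre (313,448). I shift 1.5 mm towards +x and start down, checking forces.

{"api": "arm_command", "payload": {"motion": [[10,10,-1.5,0,0,0,0],[10,15,0,0,0,0,0],[10,8,0,0,0,0,0],[10,7,0,0,0,0,0],[10,0,0,0,0,0,0]]}}

```text
clock: 7.6
position: [0.4517, -0.1033, 0.4292]
ee_rot: [-1.041, 1.308, 1.043]
force: [0.4, -0.3, -1.3]
width: 0.236
```

{"api": "arm_command", "payload": {"motion": [[10,6,0,0,0,0,0],[10,6,0,0,0,0,0],[10,6,0,0,0,0,0],[10,4,0,0,0,0,0],[10,0,0,0,0,0,0]]}}

```text
clock: 8.22
position: [0.4517, -0.1033, 0.4074]
ee_rot: [-1.042, 1.308, 1.042]
force: [-0.2, 0.0, -0.8]
width: 0.234
```

```bash
python3 m.py|head -12; python3 -c "
from h import *
for i in range(4):
  get_image('scene'); s=arm.observe(); print(s['force'].round(2),s['ft_torque'].round(3),s['position'].round(4))"
```

```text
8.225 [ 0.4517 -0.1033  0.4074] [ 0.4516 -0.1033  0.2484] [-0.2  0.  -0.8] 0.23429447992386712
[[-0.001 -0.975  0.223]
 [-0.     0.223  0.975]
 [-1.     0.001 -0.   ]]
scene rod axis 0.14 60 [ 0.449  -0.1032]
scene rod axis 0.17 62 [ 0.4487 -0.1045]
scene rod axis 0.2 56 [ 0.4484 -0.1034]
scene rod axis 0.23 97 [ 0.4462 -0.0981]
scene rod axis 0.26 72 [ 0.4499 -0.0924]
scene rod axis 0.29 21 [ 0.4515 -0.0865]
gauge_mouth [(array([ 0.4478, -0.1022,  0.1312]), 0.92), (array([ 0.4852, -0.2364,  0.0928]), 0.55)]
gauge [(array([ 0.4822, -0.2378,  0.0024]), 0.92), (array([ 0.453 , -0.1014,  0.0024]), 0.67)]
[ 0.2   0.37 -1.32] [-0.004 -0.012 -0.006] [ 0.4518 -0.1034  0.4079]
[ 0.35 -0.03 -0.86] [-0.003  0.002  0.003] [ 0.4518 -0.1033  0.4078]
[-0.63  0.2   0.2 ] [ 0.028  0.028 -0.011] [ 0.4518 -0.1034  0.4078]
[ 0.01  0.71 -1.56] [-0.011 -0.002  0.022] [ 0.4518 -0.1033  0.4078]
```

{"api": "arm_command", "payload": {"motion": [[10,4,0,0,0,0,0],[10,4,0,0,0,0,0],[10,3,0,0,0,0,0],[10,0,0,0,0,0,0]]}}

```text
clock: 9.22
position: [0.4517, -0.1033, 0.3964]
ee_rot: [-1.042, 1.308, 1.042]
force: [-0.2, -0.1, -1.0]
width: 0.233
```

{"api": "arm_command", "payload": {"motion": [[10,3,0,0,0,0,0],[10,2,0,0,0,0,0],[10,0,0,0,0,0,0]]}}

```text
clock: 9.6
position: [0.4518, -0.1033, 0.3916]
ee_rot: [-1.042, 1.307, 1.042]
force: [-0.2, -0.2, -1.1]
width: 0.234
```

{"api": "arm_command", "payload": {"motion": [[10,4,0,0,0,0,0],[10,4,0,0,0,0,0],[10,4,0,0,0,0,0],[10,0,0,0,0,0,0]]}}

```text
clock: 10.1
position: [0.4517, -0.1033, 0.3793]
ee_rot: [-1.042, 1.308, 1.042]
force: [-0.6, 0.4, -0.4]
width: 0.232
```

{"api": "arm_command", "payload": {"motion": [[10,3,0,0,0,0,0],[10,0,0,0,0,0,0]]}}

```text
clock: 10.35
position: [0.4518, -0.1033, 0.3765]
ee_rot: [-1.042, 1.307, 1.042]
force: [0.7, 0.1, -0.7]
width: 0.232
```

{"api": "arm_command", "payload": {"motion": [[10,3,0,0,0,0,0],[10,0,0,0,0,0,0]]}}

```text
clock: 10.6
position: [0.4518, -0.1034, 0.3737]
ee_rot: [-1.042, 1.307, 1.042]
force: [-0.1, -0.6, 0.6]
width: 0.233
```

{"api": "arm_command", "payload": {"motion": [[10,2,0,0,0,0,0],[10,0,0,0,0,0,0]]}}

```text
clock: 10.85
position: [0.4519, -0.1034, 0.3718]
ee_rot: [-1.042, 1.307, 1.042]
force: [0.1, -0.0, 3.2]
width: 0.234
```

{"api": "arm_command", "payload": {"motion": [[10,0,0,0,0,0,0]]}}

```text
clock: 10.98
position: [0.4519, -0.1034, 0.3719]
ee_rot: [-1.042, 1.307, 1.042]
force: [-0.5, -1.0, 3.9]
width: 0.238
```

{"api": "arm_command", "payload": {"motion": [[10,1.5,0,0,0,0,0],[10,1.5,0,0,0,0,0],[10,0,0,0,0,0,0]]}}

```text
clock: 11.35
position: [0.452, -0.1034, 0.369]
ee_rot: [-1.042, 1.307, 1.041]
force: [-2.1, 0.6, 7.8]
width: 0.234
```

```bash
python3 -c "
from h import *
F=[]
for i in range(5):
  get_image('scene'); s=arm.observe(); F.append(s['force'])
print(np.mean(F,0).round(2),s['position'].round(4),s['clock'])"
```

```text
[-1.18  0.14  7.79] [ 0.452  -0.1034  0.3691] 11.6
```

{"api": "arm_command", "payload": {"motion": [[10,0,0,0,0,0,0],[10,0,0,0,0,0,0],[10,0,0,0,0,0,0],[10,0,0,0,0,0,0],[10,0,0,0,0,0,0]]}}

```text
clock: 12.22
position: [0.452, -0.1034, 0.3691]
ee_rot: [-1.042, 1.307, 1.041]
force: [-0.6, -0.6, 8.1]
width: 0.236
```

{"api": "arm_command", "payload": {"motion": [[10,0,0,0,0,0,0],[10,0,0,0,0,0,0],[10,0,0,0,0,0,0],[10,0,0,0,0,0,0],[10,0,0,0,0,0,0]]}}

```text
clock: 12.85
position: [0.452, -0.1034, 0.3691]
ee_rot: [-1.042, 1.307, 1.041]
force: [-1.5, -0.4, 7.5]
width: 0.235
```

{"api": "arm_command", "payload": {"motion": [[10,0,0,0,0,0,0],[10,-1.5,0,0,0,0,0],[10,-1.5,0,0,0,0,0],[10,-1.5,0,0,0,0,0],[10,0,0,0,0,0,0]]}}

```text
clock: 13.48
position: [0.4517, -0.1033, 0.3731]
ee_rot: [-1.042, 1.307, 1.042]
force: [-0.5, -0.6, 0.8]
width: 0.234
```

{"api": "arm_command", "payload": {"motion": [[30,0,0,0,0,0,0],[45,0,0,0,0,0,0],[45,0,0,0,0,0,0],[45,0,0,0,0,0,0]]}}

```text
clock: 13.98
position: [0.4518, -0.1033, 0.3732]
ee_rot: [-1.042, 1.307, 1.042]
force: [0.9, 0.5, -0.1]
width: 0.487
```

{"api": "arm_command", "payload": {"motion": [[45,-10,0,0,0,0,0],[45,-30,0,0,0,0,0],[45,-40,0,0,0,0,0],[45,-40,0,0,0,0,0],[45,0,0,0,0,0,0]]}}

```text
clock: 14.6
position: [0.4523, -0.1038, 0.4966]
ee_rot: [-1.044, 1.302, 1.038]
force: [-0.1, 0.1, 0.0]
width: 0.492
```

```bash
python3 m.py|head -3; python3 -c "
from h import *
im=get_image('scene'); save(im,'end.png',(150,80,350,270),3.1)
for t in ['thin_pestle','thick_pestle','tube','vial','amber_bottle']: print(t,[(np.round(d['point'],3),round(d['p'],2)) for d in pinpoint('scene',t)])
W=cloud(im).reshape(-1,3);P=W[np.hypot(W[:,0]-.45,W[:,1]+.102)<.02]
for a,b in [(.14,.18),(.2,.23)]: print(np.median(P[(P[:,2]>a)&(P[:,2]<b)],0).round(4))
print(P[P[:,2]<.26][:,2].max())
"
```

```text
14.6 [ 0.4523 -0.1038  0.4966] [ 0.4533 -0.1038  0.3376] [-0.1  0.1  0. ] 0.4918259687948372
[[ 0.006 -0.975  0.223]
 [ 0.     0.223  0.975]
thin_pestle []
thick_pestle [(array([ 0.447, -0.101,  0.064]), 0.55)]
tube [(array([ 0.45 ,  0.092, -0.002]), 0.56)]
vial [(array([ 0.41 ,  0.044, -0.004]), 0.49)]
amber_bottle [(array([0.498, 0.041, 0.002]), 0.98)]
[ 0.4404 -0.1074  0.1595]
[ 0.4374 -0.1097  0.2157]
0.23792119555948665
```

View pics/end.png

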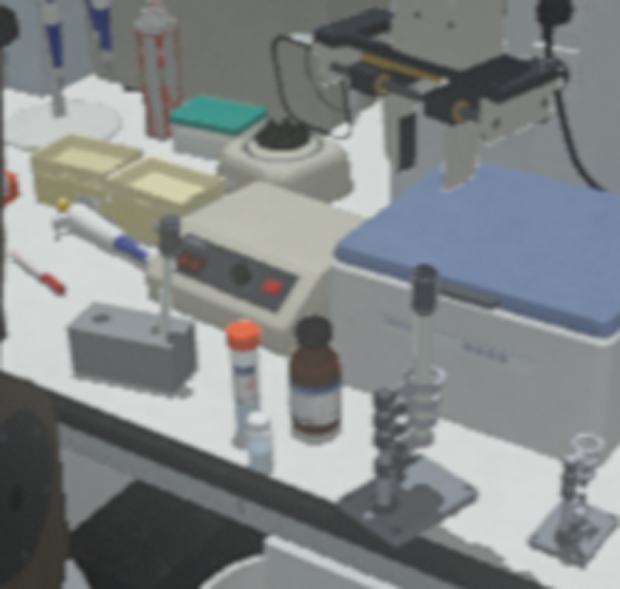

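The thick pestle stands in the gauge (end.png 424,290). The thin pestle is still in the holder (168,235), and the gripper is clear above.

```bash
python3 -c "
from cell import arm
print(arm.sign_off())"
```

```text
the job is handed in; nothing more can be done
None
```

The thick pestle is sized and left standing in the larger gauge, stopped by the sprung ring, and the job is handed in at about 15 s of the 46 s.

- **Which pestle and gauge:** I took the left pestle in the holder. Its white rod measured clearly wider in both cameras. I used the gauge whose mouth is at 130 mm; the smaller look-alike has its mouth at about 90 mm.
- **Descent:** The pestle went through the three rigid rings with no measurable contact force. It met the sprung ring with its nose at about 65 mm, which puts that ring's upper face at about 68 mm, inside the stated 36 to 70 mm.
- **Press:** I pressed to about 8.5–9 N net, from force and travel readings about 5.8 mm of the 12 mm. I held it there for about 1.6 s, eased off and let go.
- **Last checks:**
  - The pestle stands in the gauge with its top at about 238 mm, against 236 mm expected.
  - The thin pestle is still upright in its socket in the last picture, though the network did not report it there, so its place is judged by eye.
  - The tube, vial and amber bottle measured within a few mm of where they began.
  - The wash bottle was not in the last picture; the arm never went near it.
  - The gripper is clear and reads no force.

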